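# Put away the T-track stop and its stack of spacers

### The job

Clear the T-track: take the stack of three spacers apart and lay each one flat in the nest that matches its shape and size. Then slide the wooden stop along the track, where the stack stood, to the open end, lift it off there and stand it upright on its foot in the middle of its rest, between the two rails and in line with them. Do not knock the glue bottle over.

Things in the scene. Friction and masses are not known exactly. Their poses are not given: they have to be found in the camera images.
- short_mid (a point): Top of the stack: short spacer, bare aluminium bar 44 (its x) x 20 (its y) x 24 high, about 60 g. Point at its centre, half-way up. At the start it lies on the round spacer.
- round_mid (a point): Middle of the stack: round spacer, black plastic disc 50 diameter x 24 high, axis z, about 70 g. Point at its centre, half-way up. It lies on the long spacer.
- long_mid (a point): Bottom of the stack: long spacer, beech block 100 (its x) x 50 (its y) x 24 high, about 100 g. Point at its centre, half-way up. It lies on top of the track, roughly lengthwise, between the stop and the open end, and so bars the stop's way.
- stop_mid (a point): Wooden stop captive in the track, about 160 g: dark wood block 36 (its x) x 40 (its y, along the track) x 30 high, on top a black knob 24 diameter and 12 high; under it a steel neck 11 wide and 11 high and a steel T foot 28 (x) x 40 (y) x 5 thick. Point at the centre of the wooden block, 31 above the underside of the foot, 15 above the underside of the block and 15 below its top (knob top 27 above the point). It slides with little friction.
- track: Aluminium T-track fixed to the bench, 64 wide (its x) x 360 long (its y), top 20 above the bench. Origin at the centre of its underside. Slot floor is 6 above the bench; the foot runs in a cavity 34 wide and 8 high under two lips 16 apart. The lips end at y = +110: from there to y = +180 is the open end, bare grey floor (6 above the bench), where the foot is free to be lifted once the stop's centre is past y = +130. The end at y = -180 is closed by a black plug (to y = -165).
- short_nest: Small narrow rectangular nest (grey floor, pale wooden rim) for the short spacer, fixed: outside 68 (its x) x 44 (its y), recess 60 x 36, floor 4 above the bench, rim 10 above the bench. Origin at the centre of its underside.
- round_nest: Round nest (grey floor, pale wooden rim) for the round spacer, fixed: outside diameter 74, recess diameter 66, floor 4 above the bench, rim 10. Origin at the centre of its underside.
- long_nest: Large rectangular nest (grey floor, pale wooden rim) for the long spacer, fixed: outside 124 (its x) x 74 (its y), recess 116 x 66, floor 4 above the bench, rim 10. Origin at the centre of its underside.
- stop_rest: Rest for the stop, fixed: grey plate 66 (its x) x 80 (its y) with two parallel pale wooden rails along its y, 46 apart, open at both ends; floor 4 above the bench, rails' tops 12. Origin at the centre of its underside. The stop stands here on its foot, its y along the rails (either way round).
- glue: Bystander: white round glue bottle, 54 diameter, 150 high, standing loose on the bench. Origin at the centre of its underside.

How it is judged:
By the outcome, as a careful person would: the job done as asked, in the order asked, and still so for the second after the job is handed in, with the robot touching nothing.
It also fails if it takes over 128 s, if anything falls off the work surface, if the arm or the gripper's body presses on something with over 40 N, if the wrist force passes 120 N, or if a joint passes its speed limit or range.

### The arm

A 6-joint arm with a two-finger parallel gripper is mounted at the origin on the work surface. World frame = base frame: x ahead of the robot, y to its left, z up, the work surface at z = 0. Lengths are in mm, angles in rad, forces in N, time in s.
With the tool pointing down it reaches from about 300 to 750 mm from the base axis. Payload 8.5 kg.
Tool frame: the origin (TCP) lies midway between the tips of the shut fingers; the grasp point (between the pads) lies 19 mm behind it; z points along the fingers, y is the line along which they close (so a half turn about z gives the same grasp; the last joint's range is limited). The gripper opens to 88 mm and grips with 3 to 60 N. Pads are 18 mm wide; open, the fingers measure 123 mm over their backs; the gripper's body (75 mm by 187 mm) begins 45 mm behind the grasp point.
Start: joints at [0.889, 0.381, 1.297, -0, 1.464, -0.215], TCP at [247.506, 491.143, 238.748] pointing down, gripper open.
Joint ranges: [-3.11, 3.11], [-0.89, 2.33], [0.22, 2.48], [-1.42, 4.56], [0.17, 2.85], [-2.88, 2.88]. Speed limits (rad/s): [2.39, 2.39, 3.14, 3.14, 3.14, 3.14].

### API

Orientations are given as a unit quaternion [w, x, y, z].
In Python, from bench import robot gives the robot as it stands.
- The arm moves only by the tool send_rows, never from a script. Its argument "series" is a list of rows, each a list of 7 numbers: the turn, a rotation vector about the world's x, y, z normalised to -1 to 1, where 1 is 6 degrees, then the shift along the world's x, y, z normalised to -1 to 1, where 1 is 0.04 m, then the finger opening in mm, from 0 to 88.1. A call has 1 to 10 rows; each row shifts and turns the commanded pose from where the row before left it; what a row does not reach is not made up. A row lasts 1/12 s, in which the tool goes at most 41.7 mm and 7.16 degrees, less where a joint would pass 70% of its speed; a pose out of reach is approached as far as the arm can. A call with a number of a shift or a turn outside -1 to 1 is refused whole. A call with a gripper value outside its range is refused whole. The fingers move at their own pace and stop on an object; the grip force is fixed at half the most. Time passes only in rows, so rows that do not move let the fingers close. It gives the time, the measured TCP pose, the force, the opening and the grip force at its end, in the units of the state.
- robot.get_state(): the state, without advancing time (a new reading comes with each control period).
- robot.grab_frame(name): name is "side" or "top"; returns a dict with "frame" (384x512x3 uint8, red, green, blue), "depth" (384x512 float32, mm along the optical axis (not along the pixel's ray), 0 where there is no reading), "fx", "fy", "cx", "cy" (pixels), "world_from_camera" (4x4, takes a point from camera to world coordinates). Camera axes: x right, y up, looking along -z (the intrinsics and any distortion apply to the point x, -y, -z); pixel columns grow to the right and rows downward; lengths in mm; the calibration is good to about 2 mm. A picture is of the moment at which its call begins.
- robot.job_done(): hands the job in; it is judged then, once.
The state is a dict: "time": time; "joint_positions": joint angles; "joint_velocities": joint speeds; "effort": joint torques, N m; "position": TCP position; "tcp_rot": TCP orientation; "force": force on the tool from outside, world axes, zero at the start; "wrist_torque": the same for the moment, N m; "grip_width": finger opening in mm; "finger_force": force on a finger pad.
Only numpy, scipy, OpenCV 4.12 (cv2) and the standard library are available. Lean on these libraries where they do the work, as an engineer would, in place of code of your own. Each camera call takes 0.05 s, during which the arm holds its last target. There are 200 camera calls.

## Working session

There is one attempt and no reset: what is moved stays moved. The work goes in short steps, Python scripts to look and compute and a tool call to move; the robot and the scene stay as the last step left them, time stands still between calls to the robot, and variables do not carry over. Pictures are saved under pics/ and viewed, at most 14 in all, crops included, and the job is handed in when it is done.

Besides the shell and the picture viewer there is one more tool, called by a JSON object that holds its "api" and its "payload", one argument or row to a line. send_rows: Moves the arm, as the interface text tells. Its arguments: {"type":"object","properties":{"series":{"type":"array","items":{"type":"array","items":{"type":"number"}}}},"required":["series"]}

```bash
mkdir -p pics; cat > h.py <<'E'
import numpy as np, cv2
from bench import robot
def grab(n, save=None):
    f=robot.grab_frame(n); np.savez('%s.npz'%n, **f)
    if save: cv2.imwrite('pics/'+save, f['frame'][:,:,::-1])
    return f
def load(n): return dict(np.load('%s.npz'%n))
def ray(f,u,v):
    d=np.array([(u-f['cx'])/f['fx'], -(v-f['cy'])/f['fy'], -1.]); W=f['world_from_camera']
    return W[:3,:3]@d, W[:3,3]
def at_z(f,u,v,z):
    d,o=ray(f,u,v); return o+d*(z-o[2])/d[2]
def cloud(f):
    v,u=np.mgrid[:f['depth'].shape[0],:f['depth'].shape[1]]; D=f['depth']
    P=np.stack([(u-f['cx'])/f['fx']*D,-(v-f['cy'])/f['fy']*D,-D],-1); W=f['world_from_camera']
    return P@W[:3,:3].T+W[:3,3]
E
python3 - <<'E'
from h import *
for n in('top','side'):
    f=grab(n,n+'0.png'); print(n,[float(f[k]) for k in('fx','fy','cx','cy')],[k for k in f]); print(f['world_from_camera'].round(3))
print(robot.get_state())
E
```

```text
top [399.237763130464, 399.237763130464, 255.37246804358855, 189.27577310048193] ['frame', 'depth', 'fx', 'fy', 'cx', 'cy', 'world_from_camera']
[[-2.400000e-02  9.930000e-01 -1.130000e-01  4.354210e+02]
 [-1.000000e+00 -2.500000e-02 -1.200000e-02  4.083000e+00]
 [-1.400000e-02  1.130000e-01  9.930000e-01  1.125661e+03]
 [ 0.000000e+00  0.000000e+00  0.000000e+00  1.000000e+00]]
side [431.6703794625957, 431.6703794625957, 253.15420198793188, 193.76419682256534] ['frame', 'depth', 'fx', 'fy', 'cx', 'cy', 'world_from_camera']
[[ 7.30000e-01  5.38000e-01 -4.20000e-01  1.70997e+02]
 [-6.83000e-01  5.65000e-01 -4.63000e-01 -4.44223e+02]
 [-1.20000e-02  6.25000e-01  7.81000e-01  8.30782e+02]
 [ 0.00000e+00  0.00000e+00  0.00000e+00  1.00000e+00]]
{'time': 0.1, 'joint_positions': array([ 8.88725132e-01,  3.81162144e-01,  1.29812442e+00, -2.93667485e-05,
        1.46361659e+00, -2.15313151e-01]), 'joint_velocities': array([ 0.00195547, -0.00110682, -0.00257543,  0.00174542, -0.0001952 ,
        0.00012918]), 'effort': array([ 4.32424567e-03, -4.38647640e+01, -2.24912399e+01,  7.14261224e-02,
        3.42502375e-02, -1.04430690e-04]), 'position': array([247.35672091, 490.96908062, 238.201937  ]), 'tcp_rot': array([-2.71086236e-04,  2.31264669e-01,  9.72890653e-01, -5.96722779e-04]), 'force': array([-0.51876645,  0.42607459, -0.03931812]), 'wrist_torque': array([ 0.00642816, -0.01781712,  0.0072853 ]), 'finger_force': 0.0, 'grip_width': 88.08897946660534}
```

```bash
python3 - <<'E'
from h import *
f=load('top'); im=f['frame'][:,:,::-1]
cv2.imwrite('pics/t0.png',cv2.resize(im,(800,600),interpolation=cv2.INTER_CUBIC))
E
```

```text
(no output)
```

View pics/t0.png

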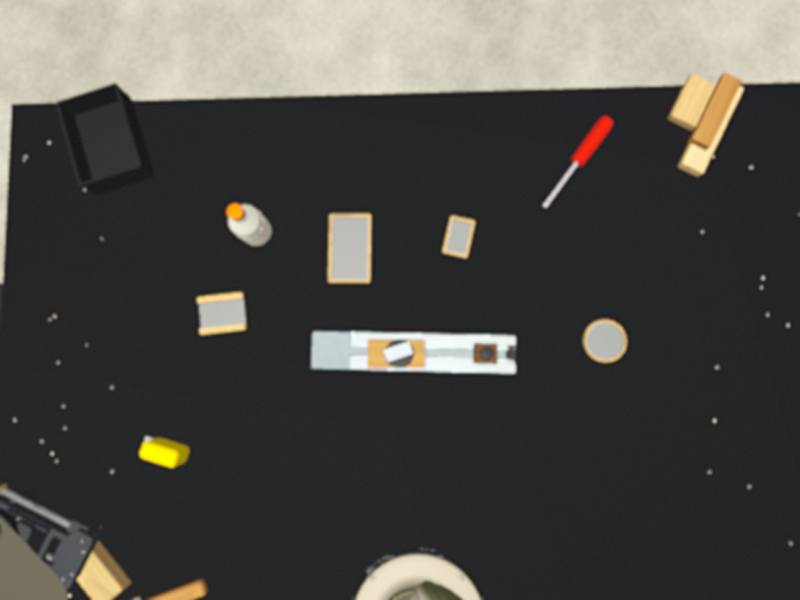

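View pics/side0.png

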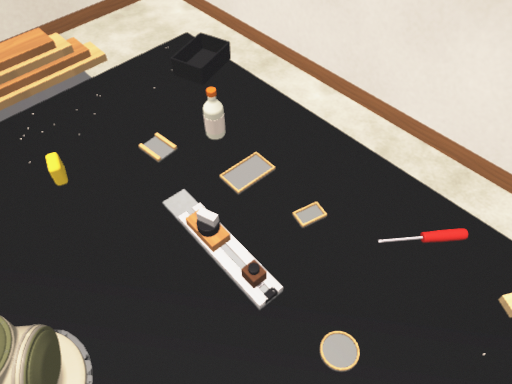

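Top view (800x600): track along row ~352 with its open end at left (col 312); stack at col ~397, stop at 485; long nest (350,248), short nest (459,237), round nest (605,341), rest (221,313), glue (250,225). The side view agrees. I'll enlarge it for measurement.

```bash
python3 - <<'E'
from h import *
f=load('top'); im=f['frame'][:,:,::-1]
c=im[128:248,120:410]; cv2.imwrite('pics/t1.png',cv2.resize(c,None,fx=2.75,fy=2.75,interpolation=cv2.INTER_CUBIC))
# track crop
c=im[205:245,195:335]; cv2.imwrite('pics/t2.png',cv2.resize(c,None,fx=5.7,fy=5.7,interpolation=cv2.INTER_CUBIC))
# nests via depth/height + colour: rects from grey/pale contours
hsv=cv2.cvtColor(im,cv2.COLOR_BGR2HSV); m=((hsv[...,2]>95)).astype(np.uint8)
cs,_=cv2.findContours(m,cv2.RETR_EXTERNAL,cv2.CHAIN_APPROX_NONE)
P=cloud(f)
for c in cs:
    if 150<cv2.contourArea(c)<6000:
        p=c[:,0,:]
        if p[:,1].min()<120 and p[:,0].max()<120 or p[:,1].min()<60:continue
        w=np.array([at_z(f,u,v,10)[:2] for u,v in p],np.float32)
        r=cv2.minAreaRect(w); mk=np.zeros(m.shape,np.uint8); cv2.drawContours(mk,[c],-1,1,-1)
        print(p.mean(0).round(1), 'c',np.round(r[0],1),'size',np.round(r[1],1),'ang',round(r[2],1),'z',np.percentile(P[...,2][mk>0],[5,50,95]).round(1))
E
```

```text
[114.6 379.2] c [ 55.1 408.9] size [29.6 99.1] ang 16.7 z [-0.2 20.8 25. ]
[266.9 372.5] c [79.6 -2. ] size [213.2  74.3] ang 88.9 z [  1.8  13.6 138.2]
[ 64.7 367.8] c [ 90.3 546.1] size [92.  72.2] ang 40.0 z [ 3.1 34.2 41. ]
[ 16.5 364.9] c [122.8 658.6] size [143.3 121.7] ang 2.8 z [451.9 482.7 523.8]
[ 21.4 324.1] c [206.8 663.2] size [145.6  17.5] ang 60.8 z [283.8 319.7 323.3]
[104.  288.7] c [297.1 439.1] size [86.4 47.2] ang 71.0 z [ 0.5 57.1 64.7]
[265.8 225. ] c [462.6  -4.9] size [365.9  71.9] ang 87.3 z [ 1.  20.5 70.6]
[386.8 217.8] c [ 473.2 -346.4] size [77.4 78.2] ang 86.7 z [ 0.2  5.5 12.4]
[141.3 200. ] c [540.5 339.2] size [74.6 88.1] ang 5.3 z [-0.1  5.6 14.7]
[293.2 151.1] c [669.6 -92.7] size [51.6 77.1] ang 75.6 z [ 0.2  5.5 13.3]
[223.2 158.7] c [653.4 107.1] size [ 79.9 130.4] ang 88.9 z [ 0.3  5.3 12.4]
[158.  142.5] c [705.3 293.2] size [99.9 62.5] ang 44.0 z [ -0.2  95.4 151.7]
[369.2 102.8] c [ 803.2 -314. ] size [ 31.  212.3] ang 51.4 z [-0.5 19.3 28.8]
```

View pics/t2.png

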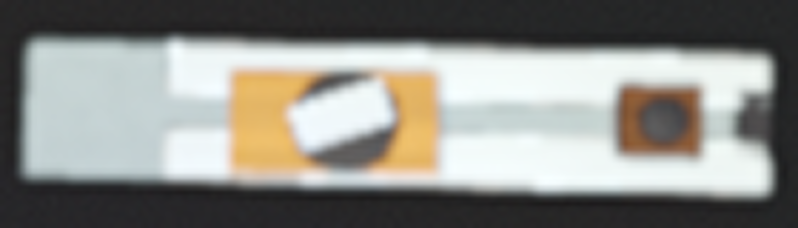

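```bash
python3 - <<'E'
from h import *
f=load('top'); P=cloud(f)
def rect(p,name):
    r=cv2.minAreaRect(p[:,:2].astype(np.float32)); print(name,len(p),'c',np.round(r[0],1),'mean',p.mean(0).round(1),'size',np.round(r[1],1),'ang',round(r[2],1))
x,y,z=P[...,0],P[...,1],P[...,2]
tr=(abs(x-462)<50)&(abs(y+5)<200)
for n,lo,hi in(('short',86,98),('round+',62,74),('long+',38,50)): rect(P[tr&(z>lo)&(z<hi)&(y>-60)],n)
rect(P[tr&(z>57)&(y<-60)],'knob'); rect(P[tr&(z>45)&(z<57)&(y<-60)],'block')
rect(P[tr&(z>10)],'track')
g=(abs(x-680)<70)&(abs(y-285)<60)
for lo,hi in((20,60),(60,100),(100,130),(130,160)): 
    rect(P[g&(z>lo)&(z<hi)],'glue%d'%lo)
# pixel readings in t2
def px(a,b,z): return at_z(f,(a+.5)/5.7-.5+195,(b+.5)/5.7-.5+205,z).round(1)[:2]
for q in((287,112),(380,77),(398,120),(303,154),(342,116)): print('short',px(*q,92))
print('round',px(349,120,68),'long',px(334.5,121,44),'knob',px(661,119,64))
print('long corners',[px(a,b,44) for a,b in((231,71),(438,73),(437,172),(231,168))])
# side-view cloud for the glue and stack
f=load('side'); P=cloud(f); x,y,z=P[...,0],P[...,1],P[...,2]
g=(abs(x-680)<70)&(abs(y-285)<60)
for lo,hi in((20,90),(135,160)): rect(P[g&(z>lo)&(z<hi)],'sglue%d'%lo)
tr=(abs(x-462)<50)&(abs(y+5)<200)
rect(P[tr&(z>86)&(z<98)],'s short');rect(P[tr&(z>57)&(y<-60)],'s knob')
E
```

```text
short 135 c [461.   20.7] mean [461.   20.7  93. ] size [19.6 43.3] ang 16.8
round+ 142 c [458.6  18.5] mean [455.3  17.   68.7] size [45.  47.4] ang 88.7
long+ 418 c [459.3  25.6] mean [459.5  29.7  44.9] size [97.5 48.6] ang 88.6
knob 68 c [ 458.4 -125. ] mean [ 456.1 -128.3   64.6] size [28.3 27.5] ang 84.8
block 130 c [ 455.3 -128.8] mean [ 454.6 -129.    52.9] size [40.  32.1] ang 88.5
track 3091 c [461.3  -4.5] mean [453.  -25.4 329.9] size [358.  64.] ang 87.3
glue20 83 c [676.2 264.8] mean [674.9 260.2  41.9] size [20.1 52.3] ang 40.2
glue60 145 c [685.6 271.1] mean [678.4 263.1  85.8] size [42.1 52. ] ang 60.5
glue100 163 c [686.8 273.7] mean [683.9 270.5 109. ] size [38.4 45.1] ang 50.9
glue130 96 c [688.3 275.6] mean [688.1 274.9 149.1] size [24.1 23.6] ang 48.4
short [463.2  45.3]
short [477.9   2.8]
short [458.3  -4.9]
short [444.1  38.4]
short [460.7  20.4]
round [459.4  17.6] long [459.6  24.8] knob [ 456.4 -127.1]
long corners [array([484.5,  73.4]), array([481.1, -24.8]), array([434.5, -23. ]), array([438.7,  74.2])]
sglue20 404 c [681.2 265.5] mean [678.5 261.4  56.6] size [30.5 54.4] ang 52.6
sglue135 91 c [689.6 276.7] mean [688.3 274.3 147.2] size [26.7 24.3] ang 80.3
s short 189 c [461.3  21.3] mean [461.1  20.4  92. ] size [23.  44.5] ang 15.3
s knob 111 c [ 456.4 -127.1] mean [ 455.6 -128.8   63.7] size [24.1 22.1] ang 46.4
```

{"api": "send_rows", "payload": {
  "series": [
    [0,0,-0.772,0.382,-0.84,0,50],
    [0,0,-0.772,0.382,-0.84,0,50],
    [0,0,-0.772,0.382,-0.84,0,50],
    [0,0,-0.772,0.382,-0.84,0,50],
    [0,0,-0.772,0.382,-0.84,0,50],
    [0,0,-0.772,0.382,-0.84,0,50],
    [0,0,-0.772,0.382,-0.84,0,50],
    [0,0,-0.772,0.382,-0.84,0,50],
    [0,0,-0.772,0.382,-0.84,0,50],
    [0,0,-0.772,0.382,-0.84,0,50]
  ]
}}

```text
time: 0.93
position: [400.5, 153.4, 238.7]
tcp_rot: [-0.0, 0.597, 0.802, -0.0]
force: [1.1, -0.1, -0.9]
grip_width: 49.8
finger_force: 0.0
```

{"api": "send_rows", "payload": {
  "series": [
    [0,0,0,0.382,-0.84,-0.3,50],
    [0,0,0,0.382,-0.84,-0.3,50],
    [0,0,0,0.382,-0.84,-0.3,50],
    [0,0,0,0.382,-0.84,-0.3,50],
    [0,0,0,0,0,-0.75,50],
    [0,0,0,0,0,-0.7,50],
    [0,0,0,0,0,0,50],
    [0,0,0,0,0,0,50]
  ]
}}

```text
time: 1.6
position: [461.0, 20.8, 132.4]
tcp_rot: [-0.001, 0.595, 0.803, -0.001]
force: [0.6, -0.1, 0.4]
grip_width: 49.8
finger_force: 0.0
```

{"api": "send_rows", "payload": {
  "series": [
    [0,0,0,0,0,-0.6,50],
    [0,0,0,0,0,-0.6,50],
    [0,0,0,0,0,-0.21,50],
    [0,0,0,0,0,0,50],
    [0,0,0,0,0,0,10],
    [0,0,0,0,0,0,10],
    [0,0,0,0,0,0,10],
    [0,0,0,0,0,0,10],
    [0,0,0,0,0,0,10],
    [0,0,0,0,0,0,10]
  ]
}}

```text
time: 2.43
position: [461.7, 20.7, 77.0]
tcp_rot: [0.0, 0.595, 0.804, 0.0]
force: [-1.5, 0.9, 7.8]
grip_width: 19.7
finger_force: 30.0
```

{"api": "send_rows", "payload": {
  "series": [
    [0,0,0,0,0,0.3,10],
    [0,0,0,0,0,0.7,10],
    [0,0,0.97,0.43,-0.23,0,10],
    [0,0,0.97,0.53,-0.285,0,10],
    [0,0,0.97,0.53,-0.285,0,10],
    [0,0,0.97,0.53,-0.285,0,10],
    [0,0,0.97,0.53,-0.285,0,10],
    [0,0,0.97,0.53,-0.285,0,10],
    [0,0,0.97,0.53,-0.285,0,10],
    [0,0,0.97,0.53,-0.285,0,10]
  ]
}}

```text
time: 3.27
position: [627.8, -68.9, 116.2]
tcp_rot: [-0.0, 0.227, 0.974, 0.0]
force: [0.7, 0.2, -0.7]
grip_width: 19.8
finger_force: 30.0
```

{"api": "send_rows", "payload": {
  "series": [
    [0,0,0.97,0.53,-0.285,0,10],
    [0,0,0.97,0.53,-0.285,0,10],
    [0,0,0,0,0,-0.7,10],
    [0,0,0,0,0,-0.7,10],
    [0,0,0,0,0,0,10],
    [0,0,0,0,0,0,10]
  ]
}}

```text
time: 3.77
position: [668.8, -90.8, 59.4]
tcp_rot: [-0.002, 0.129, 0.992, 0.0]
force: [0.2, -0.1, 0.5]
grip_width: 19.7
finger_force: 30.0
```

```bash
python3 - <<'E'
from h import *
f=grab('side'); im=f['frame'][:,:,::-1]
c1=cv2.resize(im[165:265,240:380],None,fx=5.5,fy=5.5,interpolation=cv2.INTER_CUBIC)
cv2.imwrite('pics/p1.png',c1)
E
```

```text
(no output)
```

View pics/p1.png

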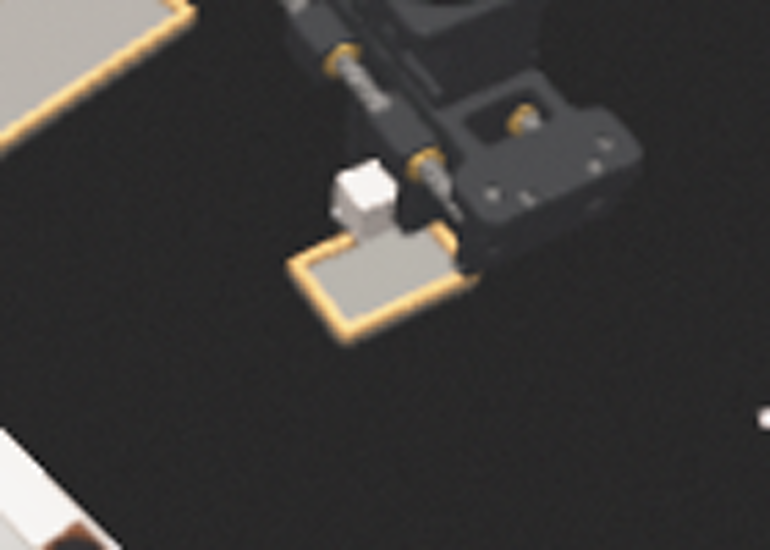

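Bar end at (365,190) in the crop hangs above the short nest, aligned with its rim. I'll lower it.

{"api": "send_rows", "payload": {
  "series": [
    [0,0,0,0.02,-0.045,-0.4,10],
    [0,0,0,0,0,-0.4,10],
    [0,0,0,0,0,-0.25,10],
    [0,0,0,0,0,-0.1,10],
    [0,0,0,0,0,0,10],
    [0,0,0,0,0,0,10]
  ]
}}

```text
time: 4.32
position: [670.8, -93.0, 15.5]
tcp_rot: [0.001, 0.129, 0.992, -0.0]
force: [-0.2, 0.2, -0.7]
grip_width: 19.7
finger_force: 30.0
```

{"api": "send_rows", "payload": {
  "series": [
    [0,0,0,0,0,-0.05,10],
    [0,0,0,0,0,0,10],
    [0,0,0,0,0,0,10]
  ]
}}

```text
time: 4.57
position: [670.6, -93.0, 13.1]
tcp_rot: [0.001, 0.129, 0.992, -0.0]
force: [0.3, 0.8, 1.2]
grip_width: 20.1
finger_force: 30.0
```

{"api": "send_rows", "payload": {
  "series": [
    [0,0,0,0,0,0,36],
    [0,0,0,0,0,0,36],
    [0,0,0,0,0,0,36],
    [0,0,0,0,0,0.4,36],
    [0,0,0,0,0,1,40],
    [0,0,0,0,0,1,60],
    [0,0,-0.8,0,0,0.6,78],
    [0,0,-1,-0.6,0.3,0,78],
    [0,0,-1,-0.6,0.3,0,78],
    [0,0,-1,-0.6,0.3,0,78]
  ]
}}

```text
time: 5.4
position: [597.2, -56.5, 132.6]
tcp_rot: [0.0, 0.325, 0.946, 0.0]
force: [0.4, -0.2, -0.7]
grip_width: 71.1
finger_force: 0.0
```

{"api": "send_rows", "payload": {
  "series": [
    [0,0,-1,-0.6,0.3,0,78],
    [0,0,-1,-0.6,0.3,0,78],
    [0,0,-1,-0.6,0.3,0,78],
    [0,0,-1,-0.6,0.3,0,78],
    [0,0,-1,-0.55,0.3,0,78],
    [0,0,-1,-0.5,0.35,0,78],
    [0,0,-1,0,0,0,78],
    [0,0,-1,0,0,0,78],
    [0,0,-1,0,0,0,78]
  ]
}}

```text
time: 6.15
position: [460.0, 17.4, 132.7]
tcp_rot: [0.0, 0.719, 0.695, 0.0]
force: [1.0, -0.0, -0.8]
grip_width: 77.9
finger_force: 0.0
```

```bash
python3 - <<'E'
from h import *
f=grab('side'); im=f['frame'][:,:,::-1]
cv2.imwrite('pics/p2.png',cv2.resize(im[130:310,150:390],None,fx=3.3,fy=3.3,interpolation=cv2.INTER_CUBIC))
P=cloud(f); x,y,z=P[...,0],P[...,1],P[...,2]
m=(abs(x-459)<45)&(abs(y-18)<60)&(z>62)&(z<74); p=P[m]; print(len(p),cv2.minEnclosingCircle(p[:,:2].astype(np.float32)),p.mean(0))
m=(abs(x-459)<45)&(abs(y-18)<100)&(z>40)&(z<49); p=P[m]; print(len(p),cv2.minAreaRect(p[:,:2].astype(np.float32)))
print(robot.get_state()['position'])
E
```

```text
362 ((459.9548645019531, 20.2191162109375), 25.926759719848633) [458.37670231  18.54275874  68.0024619 ]
437 ((459.3248596191406, 26.521896362304688), (102.76640319824219, 50.237125396728516), 88.4317855834961)
[460.13308022  17.28984892 132.62041853]
```

View pics/p2.png

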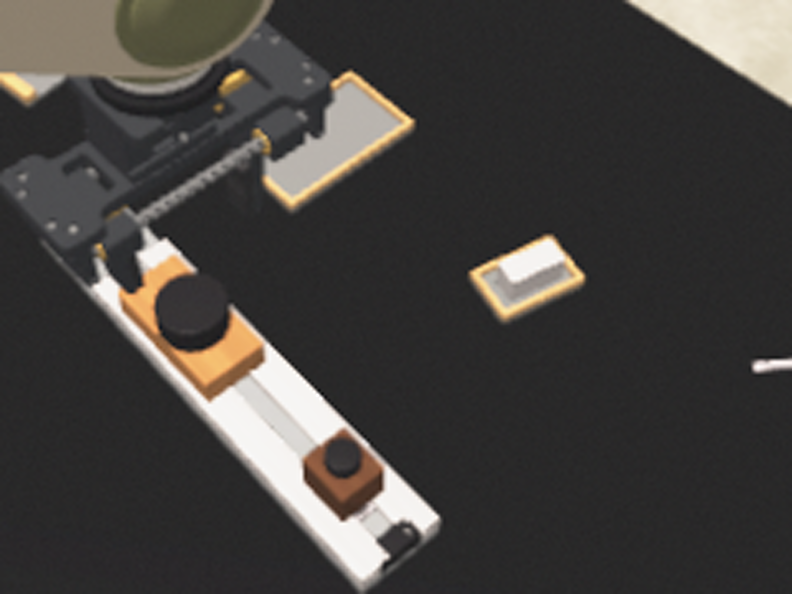

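The short spacer lies flat in its nest (crop (530,260)). The disc (190,310) is on the long spacer below the fingers.

{"api": "send_rows", "payload": {
  "series": [
    [0,0,0,-0.02,0.03,-0.8,78],
    [0,0,0,0,0,-0.8,78],
    [0,0,0,0,0,-0.38,78],
    [0,0,0,0,0,0,78],
    [0,0,0,0,0,0,40],
    [0,0,0,0,0,0,40],
    [0,0,0,0,0,0,40],
    [0,0,0,0,0,0,40],
    [0,0,0,0,0,0,40],
    [0,0,0,0,0,0,40]
  ]
}}

```text
time: 7.03
position: [459.6, 18.3, 54.0]
tcp_rot: [0.001, 0.717, 0.697, 0.0]
force: [-2.1, 0.5, 7.8]
grip_width: 49.2
finger_force: 30.0
```

{"api": "send_rows", "payload": {
  "series": [
    [0,0,0,0,0,0.3,40],
    [0,0,0,0,0,0.7,40],
    [0,0,0,0,0,0.6,40],
    [0,0,0,0.02,-0.6,0,40],
    [0,0,0,0.035,-0.95,0,40],
    [0,0,0,0.035,-0.95,0,40],
    [0,0,0,0.035,-0.95,0,40],
    [0,0,0,0.035,-0.95,0,40],
    [0,0,0,0.035,-0.95,0,40],
    [0,0,0,0.035,-0.95,0,40]
  ]
}}

```text
time: 7.87
position: [468.3, -235.6, 117.5]
tcp_rot: [0.0, 0.717, 0.697, 0.0]
force: [1.1, -0.0, -1.2]
grip_width: 49.4
finger_force: 30.0
```

{"api": "send_rows", "payload": {
  "series": [
    [0,0,0,0.035,-0.95,0,40],
    [0,0,0,0.035,-0.95,0,40],
    [0,0,0,0.035,-0.92,-0.3,40],
    [0,0,0,0,0,-0.8,40],
    [0,0,0,0,0,0,40],
    [0,0,0,0,0,0,40],
    [0,0,0,0,0,0,40]
  ]
}}

```text
time: 8.45
position: [473.2, -345.7, 74.4]
tcp_rot: [0.0, 0.717, 0.697, 0.0]
force: [0.5, 0.5, -0.3]
grip_width: 49.0
finger_force: 30.0
```

{"api": "send_rows", "payload": {
  "series": [
    [0,0,0,0,-0.015,-0.6,40],
    [0,0,0,0,0,-0.5,40],
    [0,0,0,0,0,-0.3,40],
    [0,0,0,0,0,-0.1,40],
    [0,0,0,0,0,0,40],
    [0,0,0,0,0,0,40],
    [0,0,0,0,0,0,40]
  ]
}}

```text
time: 9.03
position: [473.5, -347.0, 14.7]
tcp_rot: [0.001, 0.717, 0.697, -0.0]
force: [-0.8, 0.5, -0.3]
grip_width: 49.2
finger_force: 30.0
```

{"api": "send_rows", "payload": {
  "series": [
    [0,0,0,0,0,-0.02,40],
    [0,0,0,0,0,0,40],
    [0,0,0,0,0,0,66],
    [0,0,0,0,0,0,66],
    [0,0,0,0,0,0,66],
    [0,0,0,0,0,0.5,66],
    [0,0,0,0,0,1,66],
    [0,0,0,0,0,1,78],
    [0,0,0,0,0.3,0.5,78]
  ]
}}

```text
time: 9.78
position: [473.7, -337.2, 136.7]
tcp_rot: [0.003, 0.718, 0.696, -0.0]
force: [-0.4, -0.4, 0.6]
grip_width: 76.6
finger_force: 0.0
```

{"api": "send_rows", "payload": {
  "series": [
    [0,0,0,-0.035,0.9,0,78],
    [0,0,0,-0.035,0.95,0,78],
    [0,0,0,-0.035,0.95,0,78],
    [0,0,0,-0.035,0.95,0,78],
    [0,0,0,-0.035,0.95,0,78],
    [0,0,0,-0.035,0.95,0,78],
    [0,0,0,-0.035,0.95,0,78],
    [0,0,0,-0.035,0.95,0,78],
    [0,0,0,-0.035,0.95,0,78],
    [0,0,0,-0.035,0.5,0,78]
  ]
}}

```text
time: 10.62
position: [458.0, 28.1, 132.5]
tcp_rot: [-0.0, 0.717, 0.697, 0.0]
force: [-0.9, 0.1, 0.1]
grip_width: 78.2
finger_force: 0.0
```

```bash
python3 - <<'E'
from h import *
f=grab('side'); im=f['frame'][:,:,::-1]
cv2.imwrite('pics/p3.png',cv2.resize(im[150:384,150:390],None,fx=2.5,fy=2.5,interpolation=cv2.INTER_CUBIC))
P=cloud(f); x,y,z=P[...,0],P[...,1],P[...,2]
m=(abs(x-459)<45)&(abs(y-18)<100)&(z>40)&(z<49); p=P[m]; print(len(p),cv2.minAreaRect(p[:,:2].astype(np.float32)))
m=(abs(x-473)<45)&(abs(y+346)<45)&(z>24)&(z<32); p=P[m]; print(len(p),cv2.minEnclosingCircle(p[:,:2].astype(np.float32)))
m=(abs(x-670)<45)&(abs(y+93)<45)&(z>23)&(z<33); p=P[m]; print(len(p),cv2.minAreaRect(p[:,:2].astype(np.float32)),p.mean(0))
print(robot.get_state()['position'])
E
```

```text
860 ((459.5467834472656, 26.223861694335938), (101.12393951416016, 49.62611389160156), 88.00408935546875)
566 ((475.57330322265625, -344.5280456542969), 25.48967170715332)
155 ((670.8076782226562, -92.59201049804688), (22.269792556762695, 45.52886199951172), 75.36280059814453) [669.10658249 -93.57810162  28.13093011]
[457.61902451  29.65878144 132.46759888]
```

View pics/p3.png

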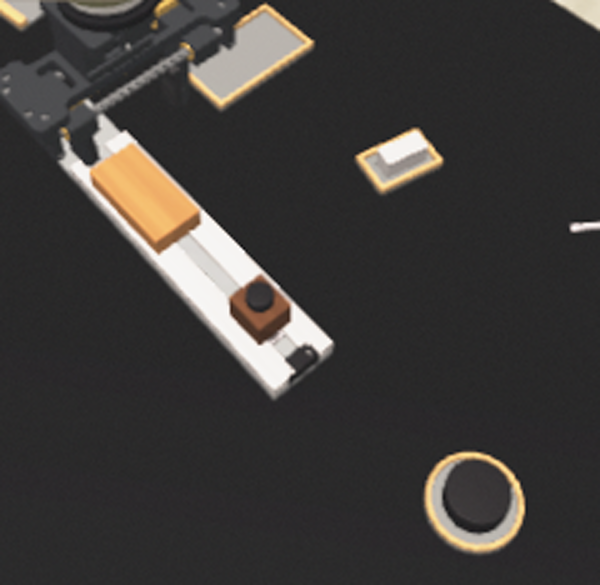

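Round and short lie in their nests (discs at (477,495), bar at (405,150)); the long spacer is alone on the track at (145,195). I'll take it next.

{"api": "send_rows", "payload": {
  "series": [
    [0,0,-0.06,0.045,-0.09,-0.8,78],
    [0,0,0,0,0,-0.9,78],
    [0,0,0,0,0,-0.8,78],
    [0,0,0,0,0,-0.08,78],
    [0,0,0,0,0,0,78],
    [0,0,0,0,0,0,40],
    [0,0,0,0,0,0,40],
    [0,0,0,0,0,0,40],
    [0,0,0,0,0,0,40],
    [0,0,0,0,0,0,40]
  ]
}}

```text
time: 11.5
position: [460.8, 21.3, 30.1]
tcp_rot: [0.001, 0.719, 0.695, 0.0]
force: [-2.1, 0.1, 7.7]
grip_width: 49.7
finger_force: 30.0
```

{"api": "send_rows", "payload": {
  "series": [
    [0,0,0,0,0,0.3,40],
    [0,0,0,0,0,0.7,40],
    [0,0,0.5,0,0,0.6,40],
    [0,0,0.9,0.2,0.1,0,40],
    [0,0,0.95,0.35,0.155,0,40],
    [0,0,0.95,0.35,0.155,0,40],
    [0,0,0.95,0.35,0.155,0,40],
    [0,0,0.95,0.35,0.155,0,40],
    [0,0,0.95,0.35,0.155,0,40],
    [0,0,0.95,0.35,0.155,0,40]
  ]
}}

```text
time: 12.33
position: [553.2, 62.9, 93.4]
tcp_rot: [0.0, 0.416, 0.909, 0.0]
force: [0.5, -0.3, -1.0]
grip_width: 49.6
finger_force: 30.0
```

{"api": "send_rows", "payload": {
  "series": [
    [0,0,0.95,0.35,0.155,0,40],
    [0,0,0.95,0.35,0.155,0,40],
    [0,0,0.95,0.35,0.155,0,40],
    [0,0,0.95,0.35,0.155,0,40],
    [0,0,0.95,0.35,0.155,0,40],
    [0,0,0.95,0.35,0.155,0,40],
    [0,0,0.95,0.35,0.155,0,40],
    [0,0,0.95,0.2,0.1,0,40],
    [0,0,0.45,0,0,0,40],
    [0,0,0,0,0,0,40]
  ]
}}

```text
time: 13.17
position: [658.8, 110.2, 93.0]
tcp_rot: [-0.0, 0.009, 1.0, -0.0]
force: [-0.4, 0.5, -0.7]
grip_width: 49.6
finger_force: 30.0
```

{"api": "send_rows", "payload": {
  "series": [
    [0,0,0,0,0,-0.5,40],
    [0,0,0,0,0,0,40],
    [0,0,0,0,0,0,40],
    [0,0,0,0,0,0,40]
  ]
}}

```text
time: 13.5
position: [658.7, 109.9, 73.9]
tcp_rot: [0.0, 0.01, 1.0, -0.0]
force: [-0.3, -0.6, -1.0]
grip_width: 49.5
finger_force: 30.0
```

```bash
python3 - <<'E'
from h import *
f=grab('side'); im=f['frame'][:,:,::-1]
cv2.imwrite('pics/p4.png',cv2.resize(im[80:220,180:320],None,fx=4.2,fy=4.2,interpolation=cv2.INTER_CUBIC))
s=robot.get_state(); print(s['position'],s['tcp_rot'])
E
```

```text
[658.86234308 109.87060778  74.09968246] [5.24639783e-04 1.01712278e-02 9.99948134e-01 1.03931761e-05]
```

View pics/p4.png

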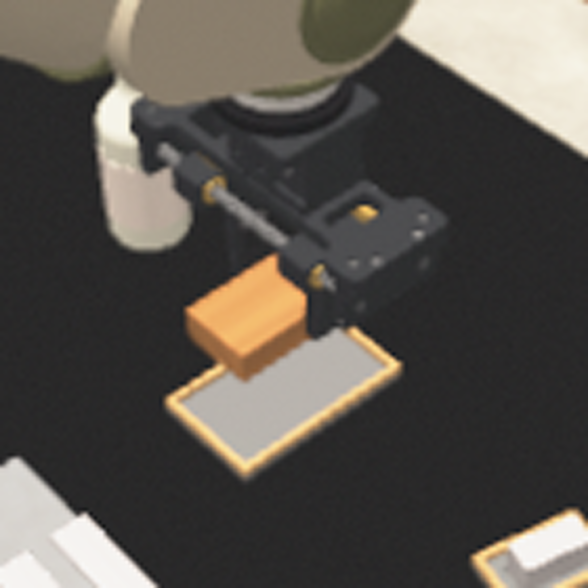

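```bash
python3 - <<'E'
from h import *
f=load('side')
for a,b in((244,380),(188,330)): print(at_z(f,a/4.2+180-.4,b/4.2+80-.4,64.5))
for a,b in((243,358),(187,310)): print(at_z(f,a/4.2+180-.4,b/4.2+80-.4,88.5))
E
```

```text
[606.46598538  88.14701832  64.5       ]
[608.87833268 139.61182625  64.5       ]
[603.32998106  84.05033352  88.5       ]
[604.9207508  133.54050681  88.5       ]
```

Block's near end is at x≈605 and y≈111, so it is 1–3 mm off the nest centre. I'll correct that and lower.

{"api": "send_rows", "payload": {
  "series": [
    [0,0,0,-0.025,-0.07,-0.6,40],
    [0,0,0,0,0,-0.5,40],
    [0,0,0,0,0,-0.3,40],
    [0,0,0,0,0,-0.09,40],
    [0,0,0,0,0,0,40],
    [0,0,0,0,0,0,40],
    [0,0,0,0,0,0,40]
  ]
}}

```text
time: 14.13
position: [658.1, 107.2, 14.3]
tcp_rot: [0.001, 0.01, 1.0, 0.0]
force: [0.1, -0.4, -0.3]
grip_width: 50.0
finger_force: 30.0
```

{"api": "send_rows", "payload": {
  "series": [
    [0,0,0,0,0,-0.015,40],
    [0,0,0,0,0,0,40],
    [0,0,0,0,0,0,66],
    [0,0,0,0,0,0,66],
    [0,0,0,0,0,0,66],
    [0,0,0,0,0,0.5,66],
    [0,0,0,0,0,1,66],
    [0,0,0,0,0,1,66],
    [0,0,-0.5,0,0,0.5,66]
  ]
}}

```text
time: 14.88
position: [658.8, 107.2, 137.7]
tcp_rot: [0.003, 0.036, 0.999, 0.0]
force: [0.7, -0.1, 0.6]
grip_width: 66.1
finger_force: 0.0
```

{"api": "send_rows", "payload": {
  "series": [
    [0,0,-0.9,-0.3,-0.35,0,66],
    [0,0,-0.98,-0.38,-0.44,0,66],
    [0,0,-0.98,-0.38,-0.44,0,66],
    [0,0,-0.98,-0.38,-0.44,0,66],
    [0,0,-0.98,-0.38,-0.44,0,66],
    [0,0,-0.98,-0.38,-0.44,0,66],
    [0,0,-0.98,-0.38,-0.44,0,66],
    [0,0,-0.98,-0.38,-0.44,0,66],
    [0,0,-0.98,-0.38,-0.44,0,66],
    [0,0,-0.98,-0.38,-0.44,0,66]
  ]
}}

```text
time: 15.72
position: [508.0, -66.0, 132.9]
tcp_rot: [-0.0, 0.52, 0.854, -0.0]
force: [1.0, -0.5, 0.5]
grip_width: 66.1
finger_force: 0.0
```

{"api": "send_rows", "payload": {
  "series": [
    [0,0,-0.98,-0.38,-0.44,0,66],
    [0,0,-0.98,-0.38,-0.44,0,66],
    [0,0,-0.98,-0.38,-0.44,0,66],
    [0,0,-0.98,-0.2,-0.25,0,66],
    [0,0,-0.98,0,0,0,66],
    [0,0,0,0,0,0,66],
    [0,0,0,0,0,0,66],
    [0,0,0,0,0,0,66]
  ]
}}

```text
time: 16.38
position: [455.4, -127.8, 132.9]
tcp_rot: [0.0, 0.717, 0.697, 0.0]
force: [0.5, 0.4, -0.3]
grip_width: 66.1
finger_force: 0.0
```

```bash
python3 - <<'E'
from h import *
f=grab('side'); im=f['frame'][:,:,::-1]
cv2.imwrite('pics/p5.png',cv2.resize(im[80:320,120:390],None,fx=2.5,fy=2.5,interpolation=cv2.INTER_CUBIC))
P=cloud(f); x,y,z=P[...,0],P[...,1],P[...,2]
m=(abs(x-456)<30)&(abs(y+128)<40)&(z>60)&(z<68); p=P[m]; print(len(p),p.mean(0),cv2.minEnclosingCircle(p[:,:2].astype(np.float32)))
m=(abs(x-653)<80)&(abs(y-107)<50)&(z>24)&(z<32); p=P[m]; print(len(p),cv2.minAreaRect(p[:,:2].astype(np.float32)))
s=robot.get_state(); print(s['position'],s['tcp_rot'])
E
```

```text
103 [ 456.22178483 -128.38833178   63.85779213] ((456.7899475097656, -127.62989807128906), 12.074029922485352)
0 ((0.0, 0.0), (0.0, 0.0), 0.0)
[ 455.43315243 -127.77225111  132.91302463] [-3.49620745e-06  7.17351047e-01  6.96711903e-01  1.09923822e-05]
```

View pics/p5.png

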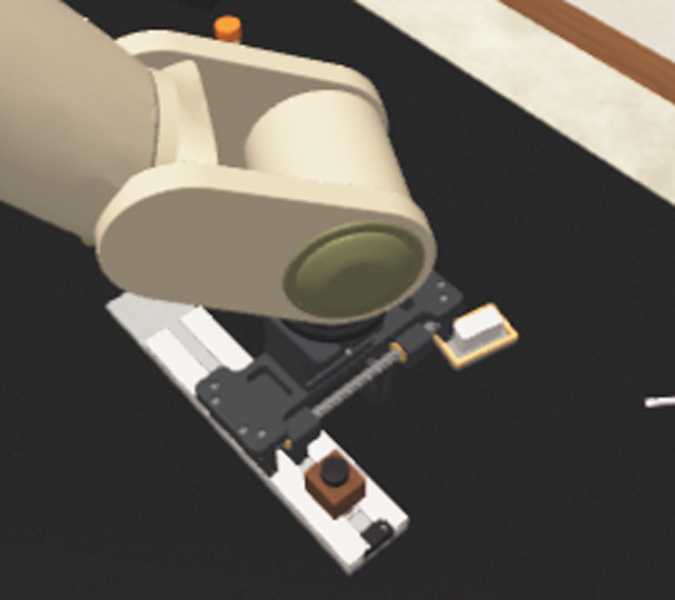

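{"api": "send_rows", "payload": {
  "series": [
    [0,0,-0.1,0.025,-0.005,-0.8,66],
    [0,0,0,0,0,-0.9,66],
    [0,0,0,0,0,-0.7,66],
    [0,0,0,0,0,-0.27,66],
    [0,0,0,0,0,0,66],
    [0,0,0,0,0,0,66]
  ]
}}

```text
time: 16.93
position: [456.4, -128.0, 26.1]
tcp_rot: [-0.0, 0.721, 0.692, -0.0]
force: [-0.1, 0.6, 0.1]
grip_width: 66.2
finger_force: 0.0
```

```bash
python3 - <<'E'
from h import *
f=grab('top','t9.png')
P=cloud(f); x,y,z=P[...,0],P[...,1],P[...,2]
m=(abs(x-653)<80)&(abs(y-107)<50)&(z>22)&(z<36); p=P[m]; print(len(p),p.mean(0),cv2.minAreaRect(p[:,:2].astype(np.float32)))
s=robot.get_state(); print(s['position'],s['tcp_rot'],s['force'])
E
```

```text
636 [652.68150519 103.87677172  29.00038056] ((653.0674438476562, 103.7983627319336), (48.25526428222656, 100.07191467285156), 89.33251190185547)
[ 456.75958876 -128.2642944    26.76660887] [4.54573381e-04 7.21555775e-01 6.92356150e-01 1.35220450e-04] [ 1.04403738 -0.18034984 -0.75236222]
```

{"api": "send_rows", "payload": {
  "series": [
    [0,0,0,0,0,0,20],
    [0,0,0,0,0,0,20],
    [0,0,0,0,0,0,20],
    [0,0,0,0,0,0,20],
    [0,0,0,0,0,0,20],
    [0,0,0,0,0,0,20]
  ]
}}

```text
time: 17.48
position: [456.1, -128.2, 26.5]
tcp_rot: [0.0, 0.722, 0.692, -0.0]
force: [-2.8, 0.1, 6.6]
grip_width: 35.9
finger_force: 30.0
```

{"api": "send_rows", "payload": {
  "series": [
    [0,0,0,0.01,0.2,0,20],
    [0,0,0,0.014,0.3,0,20],
    [0,0,0,0.014,0.3,0,20],
    [0,0,0,0.014,0.3,0,20],
    [0,0,0,0.014,0.3,0,20]
  ]
}}

```text
time: 17.9
position: [459.4, -71.3, 26.5]
tcp_rot: [0.001, 0.722, 0.692, 0.0]
force: [-1.8, -10.2, 13.4]
grip_width: 35.7
finger_force: 30.0
```

{"api": "send_rows", "payload": {
  "series": [
    [0,0,0,0,0,0.02,20],
    [0,0,0,0.014,0.3,0,20],
    [0,0,0,0.014,0.3,0,20],
    [0,0,0,0.014,0.3,0,20],
    [0,0,0,0.014,0.3,0,20],
    [0,0,0,0.014,0.3,0,20],
    [0,0,0,0.014,0.3,0,20]
  ]
}}

```text
time: 18.48
position: [461.6, 0.9, 26.5]
tcp_rot: [-0.001, 0.722, 0.692, -0.0]
force: [-1.2, -0.0, -1.2]
grip_width: 35.7
finger_force: 30.0
```

{"api": "send_rows", "payload": {
  "series": [
    [0,0,0,0.02,0.4,0,20],
    [0,0,0,0.019,0.4,0,20],
    [0,0,0,0.019,0.4,0,20],
    [0,0,0,0.019,0.4,0,20],
    [0,0,0,0.019,0.4,0,20],
    [0,0,0,0.019,0.4,0,20],
    [0,0,0,0.019,0.4,0,20],
    [0,0,0,0.019,0.4,0,20],
    [0,0,0,0.019,0.35,0,20],
    [0,0,0,0,0,0,20]
  ]
}}

```text
time: 19.32
position: [468.2, 143.9, 26.5]
tcp_rot: [-0.001, 0.721, 0.693, -0.0]
force: [-0.3, 0.8, 0.7]
grip_width: 35.8
finger_force: 30.0
```

{"api": "send_rows", "payload": {
  "series": [
    [0,0,0,0,0,0,20],
    [0,0,0,0,0,0,20]
  ]
}}

```text
time: 19.48
position: [468.6, 141.4, 26.6]
tcp_rot: [-0.0, 0.722, 0.692, -0.001]
force: [1.2, -0.2, -2.2]
grip_width: 35.6
finger_force: 30.0
```

```bash
python3 - <<'E'
from h import *
f=grab('side'); im=f['frame'][:,:,::-1]
cv2.imwrite('pics/p6.png',cv2.resize(im[100:320,120:340],None,fx=2.7,fy=2.7,interpolation=cv2.INTER_CUBIC))
s=robot.get_state(); print(s['position'],s['tcp_rot'],s['force'])
E
```

```text
[468.73155821 141.1935399   26.66850268] [-3.55176879e-04  7.22183631e-01  6.91701170e-01 -4.10787841e-04] [ 0.31026915 -1.11949921 -2.11830262]
```

View pics/p6.png

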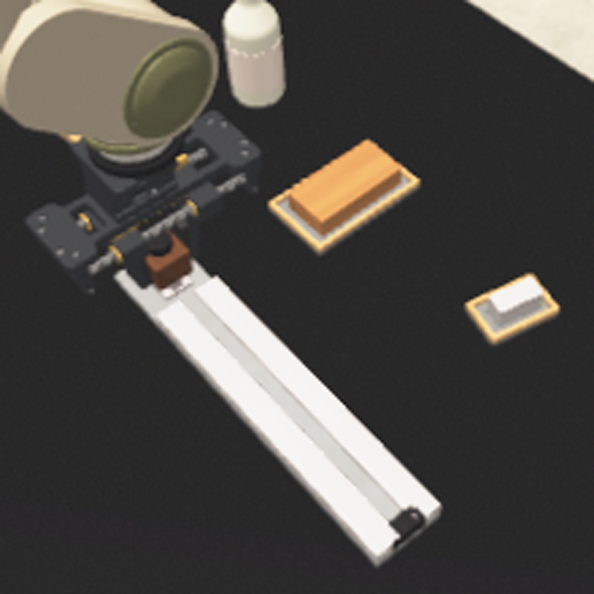

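The stop is at the open end (crop (168,265)), past the lips; the long spacer lies flat in its nest (345,185). I'll lift it and carry it to the rest.

{"api": "send_rows", "payload": {
  "series": [
    [0,0,0,0,0,0.2,20],
    [0,0,0,0,0,0.5,20],
    [0,0,0,0,0,0.8,20],
    [0,0,0,0,0,0,20],
    [0,0,0.2,0.2,0.5,0,20],
    [0,0,0.2,0.265,0.75,0,20],
    [0,0,0.2,0.265,0.75,0,20],
    [0,0,0.2,0.265,0.75,0,20],
    [0,0,0.2,0.265,0.75,0,20],
    [0,0,0.15,0.265,0.75,0,20]
  ]
}}

```text
time: 20.37
position: [530.3, 312.6, 86.8]
tcp_rot: [-0.0, 0.679, 0.734, -0.0]
force: [1.0, 0.2, -2.2]
grip_width: 35.8
finger_force: 30.0
```

{"api": "send_rows", "payload": {
  "series": [
    [0,0,0.15,0.27,0.72,0,20],
    [0,0,0,0,0,0,20],
    [0,0,0,0,0,-0.4,20],
    [0,0,0,0,0,0,20],
    [0,0,0,0,0,0,20],
    [0,0,0,0,0,0,20],
    [0,0,0,0,0,0,20]
  ]
}}

```text
time: 20.95
position: [541.2, 340.0, 71.7]
tcp_rot: [0.0, 0.674, 0.739, 0.0]
force: [-0.1, -0.8, -1.9]
grip_width: 35.4
finger_force: 30.0
```

```bash
python3 - <<'E'
from h import *
f=load('side'); s=robot.get_state(); print(s['position'],s['tcp_rot'],s['force'],s['grip_width'])
P=cloud(f); x,y,z=P[...,0],P[...,1],P[...,2]
f=grab('side'); im=f['frame'][:,:,::-1]
cv2.imwrite('pics/p7.png',cv2.resize(im[90:190,100:220],None,fx=6,fy=6,interpolation=cv2.INTER_CUBIC))
E
```

```text
[541.24374597 340.04169411  71.72632132] [1.85769724e-04 6.73619043e-01 7.39078617e-01 3.85125998e-04] [-0.10074079 -0.79675657 -1.94821944] 35.37573632235273
```

View pics/p7.png

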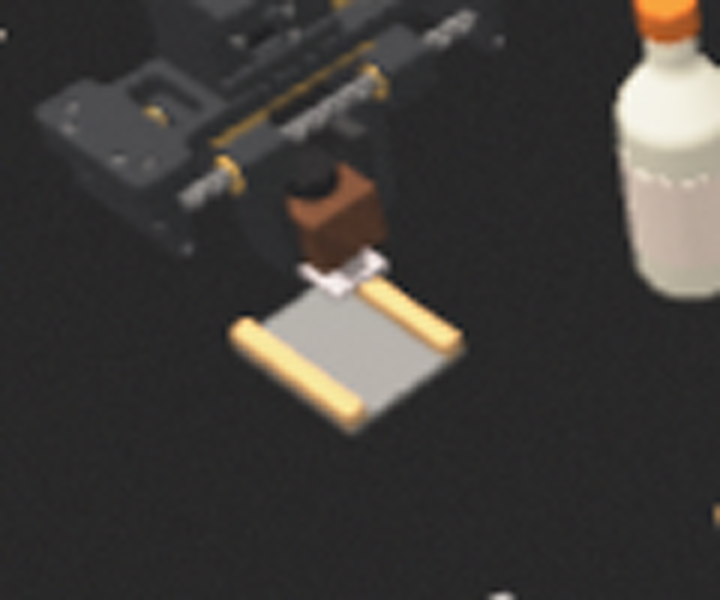

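```bash
python3 - <<'E'
from h import *
f=load('side')
q=lambda a,b,z=12: at_z(f,100+(a+.5)/6-.5,90+(b+.5)/6-.5,z).round(1)
for p in((243,325),(352,410),(452,340)): print(q(*p))
# foot near corners, z = tip z 71.7-20.6-> foot bottom
print([q(a,b,56) for a,b in((303,266),(340,288),(386,262))])
E
```

```text
[509.6 376.9  12. ]
[514.5 299.8  12. ]
[571.8 304.2  12. ]
[array([530.6, 345.2,  56. ]), array([534.2, 322.8,  56. ]), array([558.1, 322.2,  56. ])]
```

{"api": "send_rows", "payload": {
  "series": [
    [0,0,0,-0.022,0,-0.4,20],
    [0,0,0,0,0,-0.4,20],
    [0,0,0,0,0,-0.25,20],
    [0,0,0,0,0,-0.1,20],
    [0,0,0,0,0,0,20],
    [0,0,0,0,0,0,20],
    [0,0,0,0,0,0,20]
  ]
}}

```text
time: 21.58
position: [540.4, 340.6, 25.5]
tcp_rot: [0.0, 0.673, 0.739, 0.0]
force: [0.0, 0.2, -2.5]
grip_width: 35.6
finger_force: 30.0
```

```bash
python3 - <<'E'
from h import *
f=grab('side'); im=f['frame'][:,:,::-1]
cv2.imwrite('pics/p8.png',cv2.resize(im[110:180,120:200],None,fx=8,fy=8,interpolation=cv2.INTER_CUBIC))
s=robot.get_state(); print(s['position'],s['force'])
E
```

```text
[540.31601552 340.60176931  25.37698843] [ 0.02806392  0.07489958 -2.19022068]
```

View pics/p8.png

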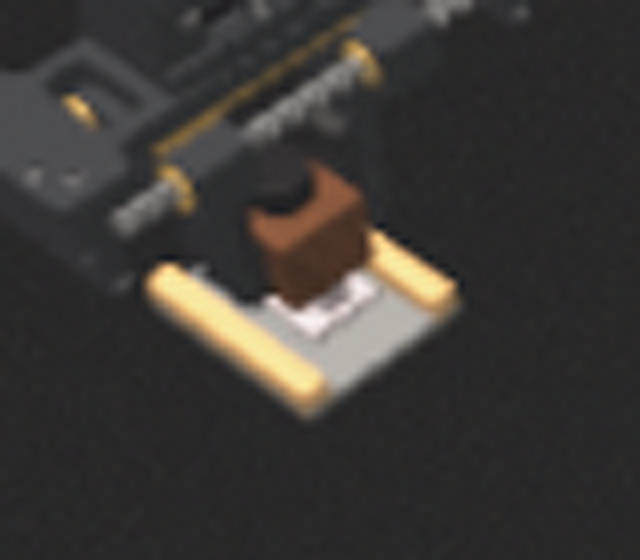

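```bash
python3 - <<'E'
from h import *
f=load('side')
q=lambda a,b,z: at_z(f,120+(a+.5)/8-.5,110+(b+.5)/8-.5,z)[:2].round(1)
print('foot bottom',q(315,338,5),q(377,291,5),'foot left',q(266,298,5)); print('plate',q(310,415,0),q(458,305,0)); print('rail tops near',q(312,382,12),q(443,290,12),'far',q(163,270,12))
E
```

```text
foot bottom [531.8 323.3] [559.8 327. ] foot left [530.8 350.2]
plate [512.2 300.1] [578.1 307.2]
rail tops near [516.3 301. ] [572.8 305.5] far [510.2 378.6]
```

Foot sits between rails, near corners at (315,335) and (377,288), about 1 mm above the plate and within ~1 mm of centre. I'll lower it and release.

{"api": "send_rows", "payload": {
  "series": [
    [0,0,0,0,0,-0.02,20],
    [0,0,0,0,0,0,20],
    [0,0,0,0,0,0,20]
  ]
}}

```text
time: 21.88
position: [540.3, 340.6, 24.5]
tcp_rot: [0.0, 0.673, 0.739, 0.0]
force: [-0.3, 0.3, 1.0]
grip_width: 35.9
finger_force: 30.0
```

{"api": "send_rows", "payload": {
  "series": [
    [0,0,0,0,0,0,56],
    [0,0,0,0,0,0,56],
    [0,0,0,0,0,0,56],
    [0,0,0,0,0,0,56],
    [0,0,0,0,0,0.4,56],
    [0,0,0,0,0,0.9,56],
    [0,0,0,0,0,0.9,56],
    [0,0,0,0,0,0.9,56],
    [0,0,0,0,0,0.9,56]
  ]
}}

```text
time: 22.63
position: [539.7, 340.4, 186.0]
tcp_rot: [-0.0, 0.673, 0.739, -0.0]
force: [0.7, -0.6, -0.1]
grip_width: 55.8
finger_force: 0.0
```

{"api": "send_rows", "payload": {
  "series": [
    [0,0,0,-0.9,0,0,56],
    [0,0,0,-0.9,0,0,56],
    [0,0,0,-0.9,0,0,56],
    [0,0,0,-0.9,0,0,56],
    [0,0,0,-0.5,0,0,56],
    [0,0,0,0,0,0,56],
    [0,0,0,0,0,0,56],
    [0,0,0,0,0,0,56]
  ]
}}

```text
time: 23.3
position: [377.0, 340.7, 184.3]
tcp_rot: [0.0, 0.673, 0.739, 0.0]
force: [1.7, -0.2, -0.0]
grip_width: 56.4
finger_force: 0.0
```

```bash
python3 - <<'E'
from h import *
f=grab('top'); im=f['frame'][:,:,::-1]
cv2.imwrite('pics/t10.png',cv2.resize(im[120:250,110:420],None,fx=2.55,fy=2.55,interpolation=cv2.INTER_CUBIC))
P=cloud(f); x,y,z=P[...,0],P[...,1],P[...,2]
for n,cx,cy,lo,hi,w in(('knob',540,340,55,70,40),('block',540,340,43,70,40),('rails',540,340,-1,16,50),('glue',688,275,130,160,40),('round',473,-346,22,34,40),('short',670,-93,22,34,40)):
    p=P[(abs(x-cx)<w)&(abs(y-cy)<w)&(z>lo)&(z<hi)]
    if n=='rails': p=p[p[:,2]>3]
    print(n,len(p),p.mean(0).round(1),cv2.minAreaRect(p[:,:2].astype(np.float32)))
E
```

```text
knob 70 [541.2 337.5  62.3] ((538.2625732421875, 335.3155212402344), (27.677091598510742, 27.29761505126953), 84.72003173828125)
block 202 [540.6 336.8  54.5] ((541.2531127929688, 338.4969177246094), (40.651451110839844, 35.722557067871094), 89.1902847290039)
rails 474 [537.4 333.8   8.1] ((540.2352294921875, 338.6905517578125), (97.14167022705078, 99.29720306396484), 89.93405151367188)
glue 98 [688.  274.7 148.9] ((688.8087768554688, 276.1929626464844), (24.218990325927734, 23.077857971191406), 43.2586669921875)
round 268 [ 473.5 -345.4   29. ] ((473.2951354980469, -345.4653015136719), (48.597862243652344, 48.01402282714844), 20.590587615966797)
short 113 [668.4 -94.3  29.2] ((668.9002685546875, -94.2418212890625), (19.585432052612305, 43.465145111083984), 74.44473266601562)
```

View pics/t10.png

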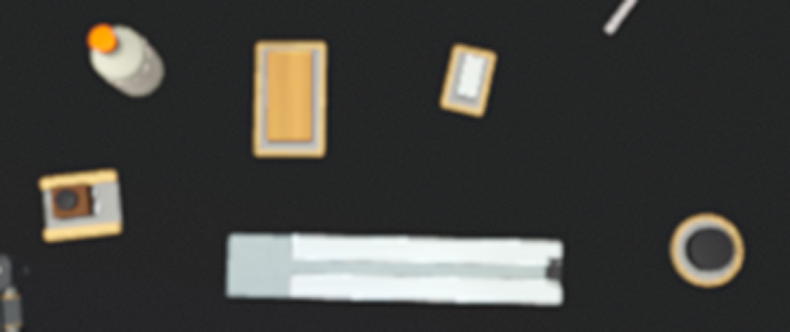

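Everything is in place: three spacers flat in their nests, the stop upright in its rest (crop (70,200)), the glue bottle standing and the arm clear.

```bash
python3 -c "
from bench import robot
print(robot.job_done())"
```

```text
the job is handed in; nothing more can be done
None
```

The job is handed in with no verdict returned: all three spacers lie flat in their matching nests, the stop stands upright in the middle of its rest (within about 3 mm, by camera) in line with the rails, and the glue bottle is still standing, after about 23 s of robot time.

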